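Lock the depth adjuster

TASK

The barrel of this depth adjuster is already set and must keep its setting. Take the index pin from its wooden holder and lower it gently, fully down, through the fork on the barrel's arm into the hole in the housing lug, so that it holds the barrel still; then screw the knurled lock ring clockwise (seen from above) down onto the housing and tighten it to about 0.8 Nm, not above 1.1 Nm. Leave the pin in place and let go, and leave the things lying round about alone.

Things in the scene. Friction and masses are not known exactly. Their poses are not given: they have to be found in the camera images.
- adjuster: Depth adjuster: grey casting on a 160 x 112 x 12 mm foot bolted to the bench (position and yaw vary). Origin at bench height on the upright axis of barrel and ring; z up, -x points from the axis to the lug and the barrel's arm. Neck 54 mm across from 33 mm up to the top face 52 mm above the bench; below that it is wider. Above it come the lock ring and then the barrel.
- barrel: Aluminium barrel, 40 mm across, top 100 mm above the bench, with a steel arm; origin on the axis at bench height, z up, -x along the arm. It turns in the housing with little friction (0.04 Nm): unless the pin holds it, it goes round with the ring. The pin holds it 56 mm from the axis.
- housing_face (a point): Centre of the housing's top face, on the axis, 52 mm above the bench: the ring is to be screwed down onto this face.
- ring_under (a point): Centre of the underside of the lock ring (60 mm across, 0 to 24 mm above this point, round the barrel). The point does not turn with the ring. Clockwise screws it down 0.6 mm/rad; it starts backed off 0.35 to 0.95 rad, too small a gap to measure. Drag 0.18 Nm while free. Its knurled grip sleeve is rubber-sprung on the threaded core: once seated, torque climbs 5 Nm/rad. Friction keeps the core seated.
- fork_tip (a point): Middle of the open end of the fork on the barrel's arm, top face, 66 mm from the axis, 68 mm above the bench. The arm leaves the barrel 80 to 88 mm up, 14 mm wide, steps down 37 to 44 mm from the axis and ends in a fork 25 mm wide, 8 mm thick, with a 13 mm slot over the lug's hole. Fingers on the ring keep to the sides of the arm: about 0.85 rad of room each way from the line square to it.
- lug_mouth (a point): Centre of the mouth of the hole in the housing lug (26 x 26 mm block), 56 mm from the axis and 56 mm above the bench: 12.5 mm across, 26 mm deep, straight below the fork's slot, whose top face is 12 mm above this point.
- pin_centre (a point): Centre of the loose steel index pin, standing upright in the holder: 70 mm long, about 70 g. Shaft 11 mm across with a rounded foot, from 35 mm below to 5 mm above this point; round head 22 mm across from 5 to 35 mm above it. Fully down, its foot stands on the hole's bottom, its head 2 mm clear of the fork and this point 9 mm above lug_mouth. Grip it by the upper half of the head.
- holder_mouth (a point): Centre of the top face of the wooden holder block (50 x 50 x 46 mm, fixed, left or right of the adjuster), at the mouth of its 13 mm wide hole, 42 mm deep, in which the pin stands with its head on the block.
- index_pin: The index pin again, with its origin at the centre of its foot, z along the pin towards the head.
- spacer_spool: Bystander: turned steel spacer, 34 mm across, 54 mm high, loose; origin at the centre of its underside.
- nut: Bystander: large rusty hexagon nut, 37 x 33 x 16 mm, loose; origin at the centre of its underside.
- tape_measure: Bystander: tape measure, 36 x 78 x 60 mm, loose; origin at the centre of its underside.
Things that resemble listed ones, but are neither listed nor needed, are in the scene too. What is meant by the index_pin is not blue or turquoise, and is the smaller of those in its own colour.

How it is judged:
On the way, in this order (a step that is already met when the one before it is completed fails the run):
1. the index pin is fully down through the fork in the lug's hole and let go (z of pin_centre in the frame of lug_mouth below 0.0115 m and horizontal distance between pin_centre and lug_mouth below 0.004 m and contact force between the fingers and index_pin below 0.1 N), for 0.2 s.
2. the ring is down on the housing and tightened, so that the barrel bears on the pin with at least 9 N (about 0.5 Nm at the ring) (z of ring_under in the frame of housing_face below 3e-05 m and contact force between index_pin and barrel above 9 N), for 0.2 s.
At the end, for the whole second after the job is handed in: The ring is still screwed down on the housing (gap under 0.03 mm, i.e. backed off less than 0.05 rad), the fork's tip is within 6 mm of where it was, and the pin stands at rest in the lug's hole, within 3.5 mm of fully down (z of ring_under in the frame of housing_face below 3e-05 m and distance of fork_tip from where it was at the start of the episode below 0.006 m and z of pin_centre in the frame of lug_mouth below 0.0125 m and horizontal distance between pin_centre and lug_mouth below 0.005 m and linear speed of index_pin below 0.02 m/s and angular speed of barrel below 0.05 rad/s); the robot touches nothing.
It fails at once if the barrel is turned from its setting (fork tip moved more than 7.5 mm) (distance of fork_tip from where it was at the start of the episode above 0.0075 m).
It fails at once if the pin is strained: more than 28 N between pin and barrel (about 1.6 Nm at the ring) (contact force between index_pin and barrel above 28 N).
It fails at once if a bystander is moved more than 20 mm (distance of any of spacer_spool, nut, tape_measure from where it was at the start of the episode above 0.02 m).
It also fails if it takes over 61 s, if anything falls off the work surface, if the arm or the gripper's body presses on something with over 40 N, if the wrist force passes 120 N, or if a joint passes its speed limit or range.

ROBOT

A 7-joint arm with a two-finger parallel gripper is mounted at the origin on a cart in front of the work surface, level with it; the furniture and walls round the work are solid. World frame = base frame: x ahead of the robot, y to its left, z up, the work surface at z = 0. Lengths are in m, angles in rad, forces in N, time in s.
With the tool pointing down it reaches from about 0.4 to 0.875 m from the base axis. Payload 4.4 kg.
Tool frame: the origin (TCP) lies at the very end of the fingers, on their centre line; the grasp point (between the pads) lies grasp_offset behind it (grasp_offset is the distance from the TCP to the grasp point, in m); z points along the fingers, y is the line along which they close (so a half turn about z gives the same grasp; the last joint's range is limited). The gripper opens to 85 mm and grips with 20 to 120 N. Pads are 22 mm wide; open, the fingers measure 114 mm over their backs; the gripper's body (76 mm by 85 mm) begins 54 mm behind the grasp point. The pads swing forward as they close: fully open they stand 13 mm farther back than shut.
Start: joints at [-1.167, 0.628, 0.038, 1.517, -0.027, 0.996, -0.02], TCP at [0.294, 0.58, 0.231] pointing down, gripper open.
Joint ranges: [-3.06, 3.06], [-0.37, 2.12], [-1.25, 1.32], [0.18, 2.47], [-1.1, 4.24], [0.23, 1.98], [-2.94, 2.94]. Speed limits (rad/s): [2.57, 2.57, 3.14, 3.14, 3.14, 3.14, 3.14].

INTERFACE

Orientations are given as [roll, pitch, yaw] about the fixed x, y, z axes, in that order (R = Rz(yaw) Ry(pitch) Rx(roll)).
In Python, from workcell import get_state, capture, calibration, sign_off, grasp_offset gives the robot as it stands.
- The arm moves only by the tool jog_arm, never from a script. Its argument "deltas" is a list of rows, each an object with "slide": the shift along the tool's x, y, z in units of 0.04 m (1.0 is 0.04 m), a list of three; "twist": the turn, a rotation vector about the tool's x, y, z in units of pi rad (1.0 is pi rad), a list of three; "claw": the gripper's target within -1 to 1 (fully open at 1, half-way at 0, shut at -1). A call has 1 to 12 rows; each row shifts and turns the commanded pose from where the row before left it, along the tool's axes as they then stand; what a row does not reach is not made up. A row lasts 1/10 s, in which the tool goes at most 50 mm and 8.59 degrees, less where a joint would pass 70% of its speed; a pose out of reach is approached as far as the arm can. A call with a number of a shift or a turn outside -1 to 1 is refused whole. A call with a gripper value outside its range is refused whole. The fingers move at their own pace and stop on an object; "newtons" is the grip in N (left out, the last holds). Time passes only in rows, so rows that do not move let the fingers close. It gives the time, the measured TCP pose, the force, the opening and the grip force at its end, in the units of the state.
- get_state(): the state, without advancing time (a new reading comes with each control period).
- capture(name): name is "scene" or "top" or "wrist"; returns (picture, depth): 400x640x3 uint8, red, green, blue; 400x640 float32, m along the optical axis (not along the pixel's ray), 0 where there is no reading.
- calibration(name): a dict with "fx", "fy", "cx", "cy" (pixels), "rvec" (rotation vector, rad) and "tvec" (3), from world to camera coordinates, as OpenCV has them. Camera axes: x right, y down, z forward; pixel columns grow to the right and rows downward; lengths in m; the calibration is good to about 2 mm. A picture is of the moment at which its call begins: read the wrist's pose just before it. calibration takes no time and is no camera call; for the wrist camera it gives the pose at the moment of the call.
- sign_off(): hands the job in; it is judged then, once.
The state is a dict: "clock": time; "q": joint angles; "joint_velocities": joint speeds; "joint_efforts": joint torques, N m; "ee_pos": TCP position; "orientation": TCP orientation; "force": force on the tool from outside, world axes, zero at the start; "ft_torque": the same for the moment, N m; "width": finger opening in m; "grip_force": force on a finger pad.
Only numpy, scipy, OpenCV 4.12 (cv2) and the standard library are available. Lean on these libraries where they do the work, as an engineer would, in place of code of your own. Each camera call takes 0.05 s, during which the arm holds its last target. There are 200 camera calls.

## Working session

There is one attempt and no reset: what is moved stays moved. The work goes in short steps, Python scripts to look and compute and a tool call to move; the robot and the scene stay as the last step left them, time stands still between calls to the robot, and variables do not carry over. Pictures are saved under pics/ and viewed, at most 10 in all, crops included, and the job is handed in when it is done.

Besides the shell and the picture viewer there is one more tool, called after ">>>" by a JSON object that holds its "method" and its "body", one argument or row to a line. jog_arm: Moves the arm, as the interface text tells. Shifts and turns lie within -1 to 1; 1 stands for 0.04 m of shift or pi rad of turn. Its arguments: {"type":"object","properties":{"deltas":{"type":"array"},"newtons":{"type":"number"}},"required":["deltas"]}

```bash
mkdir -p pics; cat > h.py <<'E'
import numpy as np, cv2
from workcell import get_state, capture, calibration, sign_off, grasp_offset
from scipy.spatial.transform import Rotation as Ro
def cal(n):
    c=calibration(n); R=cv2.Rodrigues(np.array(c["rvec"],float))[0]; t=np.array(c["tvec"],float).ravel()
    return c,R,t
def pts(n,d,C=None):
    c,R,t=C or cal(n); v,u=np.mgrid[:d.shape[0],:d.shape[1]]
    P=np.stack([(u-c["cx"])/c["fx"]*d,(v-c["cy"])/c["fy"]*d,d],-1)
    return (P-t)@R
def ray(n,u,v,z,C=None):
    c,R,t=C or cal(n); o=-R.T@t; r=R.T@np.array([(u-c["cx"])/c["fx"],(v-c["cy"])/c["fy"],1])
    return o+r*(z-o[2])/r[2]
E
python3 - <<'E'
from h import *
print(get_state(), grasp_offset)
for n in("scene","top"):
    im,d=capture(n); np.savez(n+".npz",im=im,d=d); cv2.imwrite(f"pics/{n}.png",im[...,::-1])
    c,R,t=cal(n); print(n,c["fx"],-R.T@t,R[2])
E
```

```text
{'clock': 0.0, 'q': array([-1.16683044,  0.62932467,  0.03843522,  1.51835398, -0.027011  ,
        0.99634199, -0.01997871]), 'joint_velocities': array([-8.68515934e-05, -7.41703759e-04,  1.73411881e-03, -4.39746527e-04,
       -3.48130779e-04, -2.36544854e-03,  2.58521444e-04]), 'joint_efforts': array([ 9.46000146e-04, -5.63415492e+01,  1.22608557e+00, -1.93441433e+01,
        1.09411959e-02,  1.02266326e-02,  1.05311403e-05]), 'ee_pos': array([0.29392251, 0.57904232, 0.23040738]), 'orientation': array([-3.13968234e+00,  1.09063067e-05,  2.67184784e+00]), 'force': array([ 0.43538647, -0.12854199, -0.06643903]), 'ft_torque': array([-0.02497131,  0.03790943,  0.00686594]), 'grip_force': 0.0, 'width': 0.0855366967741271} 0.0187
scene 428.6814513832128 [0.08646628 0.5609187  0.5407772 ] [ 0.54295911 -0.62903721 -0.55633407]
top 404.4612050374723 [0.37833775 0.02271055 1.02998567] [ 0.14355779 -0.01197856 -0.98956944]
```

View pics/scene.png

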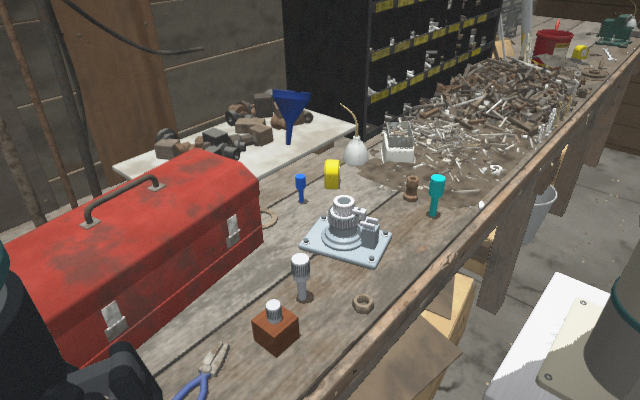

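View pics/top.png

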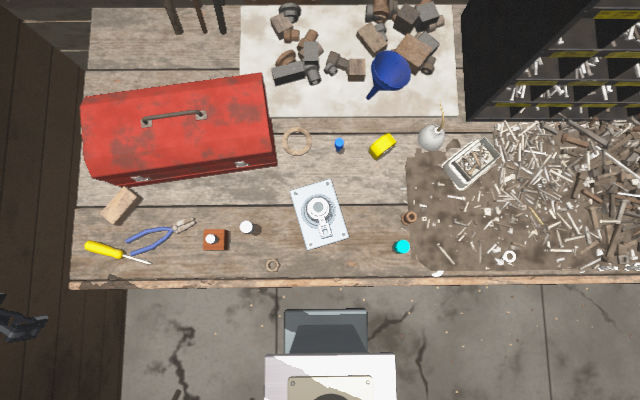

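The scene view shows four pin-like things: blue (300,185), turquoise (437,195), a large grey one standing on the bench (301,275), and a small grey one in the wooden holder (274,310). The last fits: it isn't blue or turquoise, it's the smaller grey one, and it's in the holder. The top view has the holder pin at (210,239), the big grey decoy at (247,228) and the adjuster axis at about (319,209) with the fork at about (325,231).

```bash
python3 - <<'E'
from h import *
S=np.load("scene.npz");T=np.load("top.npz")
a=cv2.resize(S["im"][235:365,230:400],None,fx=4,fy=4,interpolation=cv2.INTER_CUBIC)[:, :]
cv2.imwrite("pics/crop1.png",cv2.resize(a,(784,600))[...,::-1])
b=cv2.resize(T["im"][170:260,190:360],(790,418),interpolation=cv2.INTER_CUBIC);cv2.imwrite("pics/crop2.png",b[...,::-1])
def blob(P,m):
    n,l,s,c=cv2.connectedComponentsWithStats(m.astype(np.uint8))
    for i in range(1,n):
        if s[i,4]>25:
            q=P[l==i]; lo,hi=np.percentile(q,[3,97],axis=0); print(c[i].round(1),s[i,4],'med',np.median(q,0).round(4),'ext',(hi-lo).round(3),'mid',((lo+hi)/2).round(4))
for n,D in(("top",T),("scene",S)):
    P=pts(n,D["d"]); xy=(P[...,0]>.3)&(P[...,0]<.7)&(P[...,1]>-.3)&(P[...,1]<.4)&(D["d"]>0)
    for z0,z1 in((.092,.106),(.06,.071),(.07,.09),(.007,.016),(.042,.05)):
        print(n,z0,z1); blob(P,xy&(P[...,2]>z0)&(P[...,2]<z1))
    if n=="top":
        m=xy&(P[...,2]>.007)&(P[...,2]<.11)&(abs(P[...,1]-.03)<.13)
        ys,xs=np.nonzero(m); r=cv2.minAreaRect(P[m][:,:2].astype(np.float32)); print(r)
E
```

```text
top 0.092 0.106
[221.5 163.7] 159 med [0.6068 0.2535 0.0991] ext [0.031 0.22  0.013] mid [0.6079 0.2483 0.099 ]
[318.1 206.8] 231 med [0.5026 0.026  0.1002] ext [0.033 0.033 0.006] mid [0.5026 0.026  0.1003]
[246.  226.2] 67 med [0.4605 0.1931 0.0931] ext [0.023 0.023 0.003] mid [0.4603 0.193  0.0935]
[402.8 246.3] 143 med [ 0.4106 -0.1685  0.0967] ext [0.027 0.027 0.007] mid [ 0.4107 -0.1685  0.0965]
top 0.06 0.071
[436.4 132. ] 37 med [ 0.6911 -0.2666  0.0686] ext [0.012 0.018 0.01 ] mid [ 0.6924 -0.2705  0.0655]
[339.  142.5] 62 med [ 0.6662 -0.0267  0.0691] ext [0.02 0.02 0.01] mid [ 0.6669 -0.0267  0.0661]
[382.1 145.5] 26 med [ 0.6596 -0.1333  0.0612] ext [0.021 0.014 0.004] mid [ 0.6584 -0.1325  0.0619]
[262.2 161.4] 40 med [0.6205 0.1605 0.0661] ext [0.013 0.065 0.01 ] mid [0.621  0.1627 0.0656]
[222.1 167.4] 37 med [0.6065 0.26   0.0644] ext [0.009 0.061 0.01 ] mid [0.6066 0.2586 0.0654]
[194.5 171.4] 30 med [0.5975 0.3249 0.0648] ext [0.008 0.052 0.009] mid [0.597  0.3268 0.0653]
[324.1 228.8] 65 med [0.456  0.0146 0.0676] ext [0.028 0.026 0.006] mid [0.4539 0.0112 0.0675]

[... 4334 characters left out ...]
0.2649  0.0458]
[331.3 172. ] 58 med [ 0.6492 -0.1156  0.0462] ext [0.028 0.023 0.007] mid [ 0.6509 -0.1189  0.046 ]
[412.1 183.2] 39 med [ 0.4758 -0.1916  0.0458] ext [0.022 0.018 0.007] mid [ 0.48   -0.1956  0.0458]
[300.7 186.6] 32 med [ 0.6591 -0.0215  0.0461] ext [0.015 0.019 0.007] mid [ 0.6621 -0.0262  0.0458]
[201.  271.6] 522 med [0.6001 0.2915 0.0462] ext [0.036 0.254 0.007] mid [0.6038 0.2672 0.0464]
[342.7 229.8] 88 med [0.4857 0.0467 0.0461] ext [0.039 0.031 0.008] mid [0.4944 0.037  0.0461]
[369.4 233.4] 56 med [0.4417 0.0211 0.046 ] ext [0.023 0.026 0.007] mid [0.4447 0.0122 0.0458]
[274.3 322.3] 696 med [0.4228 0.2882 0.0459] ext [0.048 0.048 0.005] mid [0.4313 0.28   0.0455]
```

View pics/crop1.png

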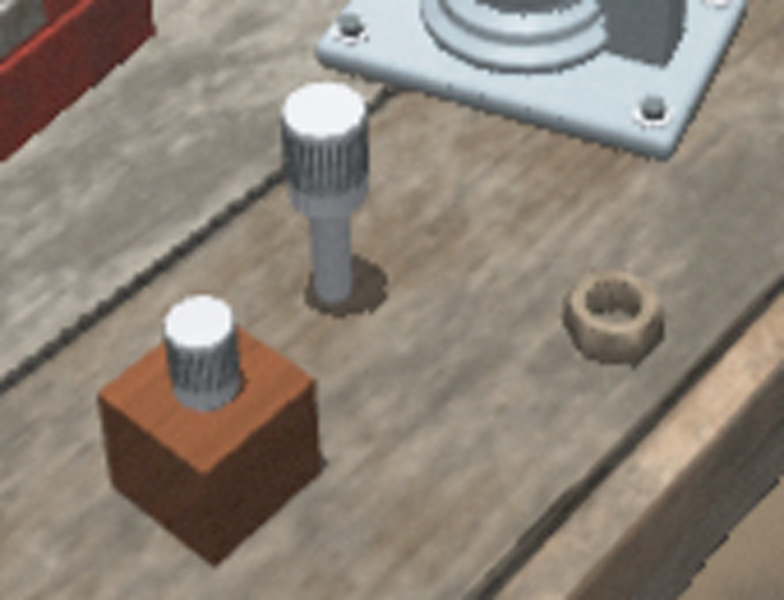

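View pics/crop2.png

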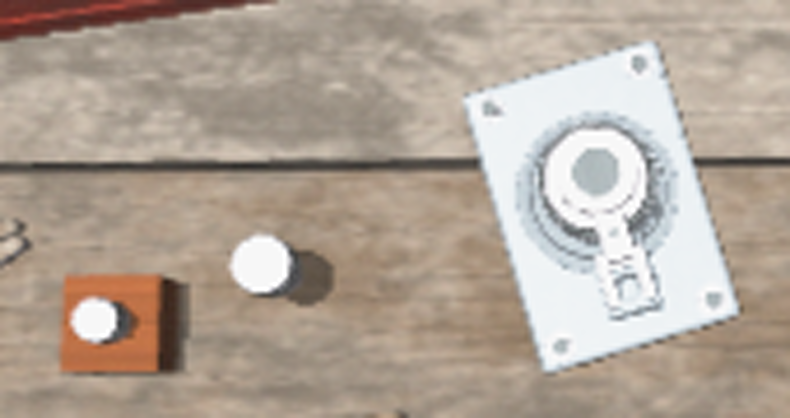

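The crop shows the pin in the wooden holder with the smaller grey head (crop1 at about (200,350), 20 mm across, against 23 mm for the free-standing decoy). The fork and its slot show at crop2 (630,285). I'll move above the pin, then check with the wrist camera.

>>> {"method": "jog_arm", "body": {
  "deltas": [
    {"slide":[-0.645,-0.51,0.12],"twist":[0,0,0],"claw":1},
    {"slide":[-0.645,-0.51,0.12],"twist":[0,0,0],"claw":1},
    {"slide":[-0.645,-0.51,0.12],"twist":[0,0,0],"claw":1},
    {"slide":[-0.645,-0.51,0.12],"twist":[0,0,0],"claw":1},
    {"slide":[-0.645,-0.51,0.12],"twist":[0,0,0],"claw":1},
    {"slide":[-0.645,-0.51,0.12],"twist":[0,0,0],"claw":1},
    {"slide":[-0.645,-0.51,0.12],"twist":[0,0,0],"claw":1},
    {"slide":[-0.645,-0.51,0.12],"twist":[0,0,0],"claw":1},
    {"slide":[-0.645,-0.51,0.12],"twist":[0,0,0],"claw":1},
    {"slide":[-0.645,-0.51,0.12],"twist":[0,0,0],"claw":1},
    {"slide":[0,0,0],"twist":[0,0,0],"claw":1},
    {"slide":[0,0,0],"twist":[0,0,0],"claw":1}
  ]
}}

```text
clock: 1.3
ee_pos: [0.4321, 0.2803, 0.1831]
orientation: [-3.141, -0.0, 2.67]
force: [0.7, 1.0, -0.6]
width: 0.0854
grip_force: 0.0
```

```bash
cat >> h.py <<'E'
def goto(p,yaw=None):
    s=get_state(); R=Ro.from_euler('xyz',s["orientation"]).as_matrix(); d=R.T@(np.array(p)-s["ee_pos"])
    print("tcp",s["ee_pos"].round(4),"rpy",s["orientation"].round(4),"q",s["q"].round(2),"-> slide units",(d/.04).round(3), "yaw units(tool z)",None if yaw is None else round(((s["orientation"][2]-yaw+np.pi)%(2*np.pi)-np.pi)/np.pi,4))
def disc(P,z0,z1,c,r,n="",val=None):
    m=(P[...,2]>z0)&(P[...,2]<z1)&(np.hypot(P[...,0]-c[0],P[...,1]-c[1])<r)
    q=P[m]; 
    if len(q)<5: print(n,"none"); return
    k,rad=cv2.minEnclosingCircle(q[:,:2].astype(np.float32)); lo,hi=np.percentile(q,[3,97],axis=0)
    print(n,len(q),"circle",np.round(k,4),round(rad,4),"mean",q.mean(0).round(4),"mid",((lo+hi)/2).round(4),"ext",(hi-lo).round(4))
E
python3 - <<'E'
from h import *
C=cal("wrist"); im,d=capture("wrist"); cv2.imwrite("pics/w1.png",im[...,::-1])
np.savez("w1.npz",im=im,d=d); P=pts("wrist",d,C); P[d==0]=9
disc(P,.07,.08,(.432,.28),.03,"head"); disc(P,.04,.05,(.432,.28),.045,"block")
goto([.432,.2795,.0495])
E
```

```text
head 441 circle [0.433 0.28 ] 0.0115 mean [0.4324 0.2803 0.0749] mid [0.4327 0.2802 0.0742] ext [0.0192 0.019  0.0047]
block 1777 circle [0.4331 0.2796] 0.0349 mean [0.4305 0.2811 0.0452] mid [0.4329 0.28   0.0452] ext [0.0485 0.0479 0.0029]
tcp [0.4316 0.2816 0.1832] rpy [ 3.1412e+00 -7.0000e-04  2.6720e+00] q [-0.65  0.5   0.03  1.94 -0.02  0.7   0.49] -> slide units [-0.034 -0.043  3.343] yaw units(tool z) None
```

View pics/w1.png

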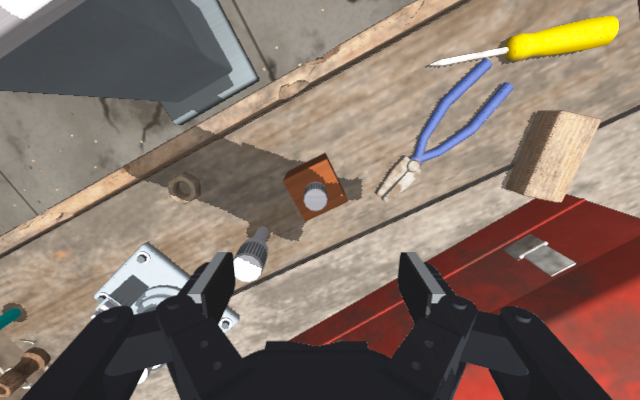

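The wrist view has the pin head at (316,196), centred between the fingers, and all three cameras agree within 2 mm. I'll descend and grip.

>>> {"method": "jog_arm", "body": {
  "deltas": [
    {"slide":[-0.04,-0.025,0.6],"twist":[0,0,0],"claw":0.6},
    {"slide":[0,0,0.7],"twist":[0,0,0],"claw":0.4},
    {"slide":[0,0,0.7],"twist":[0,0,0],"claw":0.2},
    {"slide":[0,0,0.6],"twist":[0,0,0],"claw":0.2},
    {"slide":[0,0,0.4],"twist":[0,0,0],"claw":0.2},
    {"slide":[0,0,0.34],"twist":[0,0,0],"claw":0.2},
    {"slide":[0,0,0],"twist":[0,0,0],"claw":0.2},
    {"slide":[0,0,0],"twist":[0,0,0],"claw":-1},
    {"slide":[0,0,0],"twist":[0,0,0],"claw":-1},
    {"slide":[0,0,0],"twist":[0,0,0],"claw":-1},
    {"slide":[0,0,0],"twist":[0,0,0],"claw":-1},
    {"slide":[0,0,0],"twist":[0,0,0],"claw":-1}
  ],
  "newtons": 40
}}

```text
clock: 2.55
ee_pos: [0.4333, 0.2798, 0.0507]
orientation: [3.14, 0.001, 2.672]
force: [-1.4, 0.5, 6.4]
width: 0.0198
grip_force: 39.2
```

>>> {"method": "jog_arm", "body": {
  "deltas": [
    {"slide":[0,0,-0.2],"twist":[0,0,0],"claw":-1},
    {"slide":[0,0,-0.5],"twist":[0,0,0],"claw":-1},
    {"slide":[0,0,-0.5],"twist":[0,0,0],"claw":-1},
    {"slide":[0,0,-0.6],"twist":[0,0,0],"claw":-1},
    {"slide":[0,0,-0.6],"twist":[0,0,0],"claw":-1},
    {"slide":[0,0,-0.2],"twist":[0,0,0],"claw":-1},
    {"slide":[0,0,0],"twist":[0,0,0],"claw":-1}
  ]
}}

```text
clock: 3.25
ee_pos: [0.4336, 0.2796, 0.1548]
orientation: [3.139, 0.001, 2.672]
force: [0.3, -0.3, -1.1]
width: 0.0196
grip_force: 39.1
```

```bash
python3 - <<'E'
from h import *
s=get_state(); print(s["force"].round(1),s["width"],s["grip_force"])
T=np.load("top.npz"); S=np.load("scene.npz")
for n,D in(("top",T),("scene",S)):
    P=pts(n,D["d"]); P[D["d"]==0]=9
    disc(P,.094,.106,(.502,.027),.03,n+" barrel"); 
    m=(P[...,2]>.007)&(P[...,2]<.016)&(np.abs(P[...,:2]-[.497,.026]).max(-1)<.09); q=P[m][:,:2].astype(np.float32)
    if n=="top":
        print(cv2.minAreaRect(q))
    m=(P[...,2]>.063)&(P[...,2]<.071)&(np.hypot(P[...,0]-.453,P[...,1]-.012)<.02); q=P[m][:,:2]; print("fork",len(q),q.mean(0),cv2.minAreaRect(q.astype(np.float32)))
goto([.449,.010,.16],.3-np.pi)
E
```

```text
[ 0.3 -0.3 -1.1] 0.01962185607019193 39.11880970001221
top barrel 230 circle [0.5032 0.0258] 0.0199 mean [0.503  0.0258 0.1002] mid [0.5027 0.026  0.1003] ext [0.0333 0.0326 0.0063]
((0.4975326657295227, 0.02416852116584778), (0.15985077619552612, 0.11189164966344833), 16.383750915527344)
fork 65 [0.45440549 0.01204846] ((0.45397666096687317, 0.011089891195297241), (0.027984434738755226, 0.02497340738773346), 17.550424575805664)
scene barrel 242 circle [0.5021 0.0266] 0.0215 mean [0.4998 0.0287 0.0994] mid [0.5012 0.0273 0.0982] ext [0.0354 0.0354 0.0065]
fork 110 [0.45102644 0.01316644] ((0.451922744512558, 0.011193772777915001), (0.02796011045575142, 0.026053784415125847), 16.527629852294922)
tcp [0.4336 0.2796 0.1548] rpy [3.1393e+00 1.2000e-03 2.6715e+00] q [-0.64  0.55  0.02  1.97 -0.02  0.62  0.5 ] -> slide units [-3.397 -5.834 -0.139] yaw units(tool z) -0.2451
```

>>> {"method": "jog_arm", "body": {
  "deltas": [
    {"slide":[0,0,-0.6],"twist":[0,0,0],"claw":-1},
    {"slide":[-0.34,-0.583,-0.1],"twist":[0,0,0],"claw":-1},
    {"slide":[-0.34,-0.583,0],"twist":[0,0,0],"claw":-1},
    {"slide":[-0.34,-0.583,0],"twist":[0,0,0],"claw":-1},
    {"slide":[-0.34,-0.583,0],"twist":[0,0,0],"claw":-1},
    {"slide":[-0.34,-0.583,0],"twist":[0,0,0],"claw":-1},
    {"slide":[-0.34,-0.583,0],"twist":[0,0,0],"claw":-1},
    {"slide":[-0.34,-0.583,0],"twist":[0,0,0],"claw":-1},
    {"slide":[-0.34,-0.583,0],"twist":[0,0,0],"claw":-1},
    {"slide":[-0.34,-0.583,0],"twist":[0,0,0],"claw":-1},
    {"slide":[-0.34,-0.583,0],"twist":[0,0,0],"claw":-1}
  ]
}}

```text
clock: 4.35
ee_pos: [0.4477, 0.0086, 0.1805]
orientation: [-3.14, -0.002, 2.672]
force: [0.2, 0.0, -0.5]
width: 0.02
grip_force: 39.3
```

>>> {"method": "jog_arm", "body": {
  "deltas": [
    {"slide":[0,0,0],"twist":[0,0,-0.041],"claw":-1},
    {"slide":[0,0,0],"twist":[0,0,-0.041],"claw":-1},
    {"slide":[0,0,0],"twist":[0,0,-0.041],"claw":-1},
    {"slide":[0,0,0],"twist":[0,0,-0.041],"claw":-1},
    {"slide":[0,0,0],"twist":[0,0,-0.041],"claw":-1},
    {"slide":[0,0,0],"twist":[0,0,-0.041],"claw":-1},
    {"slide":[0,0,0],"twist":[0,0,0],"claw":-1},
    {"slide":[0,0,0],"twist":[0,0,0],"claw":-1}
  ]
}}

```text
clock: 5.15
ee_pos: [0.448, 0.0096, 0.1809]
orientation: [3.141, -0.002, -2.842]
force: [-0.2, -0.9, -1.1]
width: 0.0196
grip_force: 39.3
```

```bash
python3 - <<'E'
from h import *
C=cal("wrist"); im,d=capture("wrist"); cv2.imwrite("pics/w2.png",im[...,::-1])
np.savez("w2.npz",im=im,d=d); P=pts("wrist",d,C); P[d==0]=9
disc(P,.097,.104,(.502,.027),.03,"barrel")
m=(P[...,2]>.063)&(P[...,2]<.071)&(np.hypot(P[...,0]-.4525,P[...,1]-.012)<.02); q=P[m][:,:2]; print("fork",len(q),q.mean(0),cv2.minAreaRect(q.astype(np.float32)))
goto([.449,.010,.1])
ti,td=capture("top"); TP=pts("top",td); TP[td==0]=9
disc(TP,.094,.106,(.502,.027),.03,"barrel top")
s=get_state()["ee_pos"]
np.savez("t2.npz",im=ti,d=td)
E
```

```text
barrel none
fork 454 [0.45345076 0.01087977] ((0.4530321955680847, 0.011157171800732613), (0.028229955583810806, 0.024854328483343124), 16.782716751098633)
tcp [0.4481 0.0097 0.1811] rpy [ 3.1411e+00 -1.3000e-03 -2.8414e+00] q [ 0.07  0.43 -0.21  2.11  0.15  0.62  1.63] -> slide units [-2.600e-02  1.000e-03  2.027e+00] yaw units(tool z) None
barrel top none
```

View pics/w2.png

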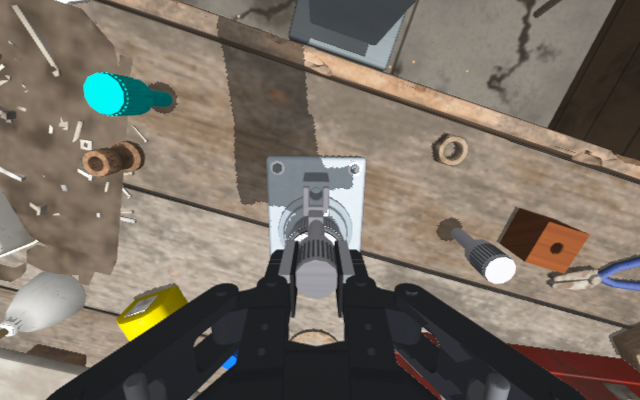

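The wrist view shows the held pin between the fingers: head at about (318,275), shaft at (316,225), and the fork right below it at (316,195). Next I'll measure the pin relative to the TCP, and the fork slot and lug in the tool frame, all from this one picture so the calibration bias cancels.

```bash
python3 - <<'E'
from h import *
W=np.load("w2.npz"); d=W["d"]; P=pts("wrist",d); P[d==0]=9
s=get_state(); R=Ro.from_euler('xyz',s["orientation"]).as_matrix(); Q=(P-s["ee_pos"])@R   # tool coords
c,Rc,t=cal("wrist"); print("cam in tool",(R.T@(-Rc.T@t-s["ee_pos"])).round(4),"cam dir",(R.T@Rc[2]).round(3), s["ee_pos"])
near=np.hypot(Q[...,0],Q[...,1])<.03
for a,b in((-.04,-.03),(-.03,-.025),(-.025,-.015),(-.015,0.0),(0,.01),(.01,.02),(.02,.028),(.028,.034)):
    m=near&(Q[...,2]>a)&(Q[...,2]<b); 
    m&=abs(Q[...,1])<.0135
    if m.sum()>5:
        q=Q[m]; print(a,b,m.sum(),"x min/max",np.percentile(q[:,0],[2,98]).round(4),"y",np.percentile(q[:,1],[1,50,99]).round(4))
m=near&(Q[...,2]>-.045)&(Q[...,2]<.045)&(abs(Q[...,1])<.0135); print("z range",np.percentile(Q[m][:,2],[.5,99.5]).round(4))
# shaft algebraic circle fit
m=near&(Q[...,2]>.003)&(Q[...,2]<.024)&(abs(Q[...,1])<.008); q=Q[m]
A=np.c_[2*q[:,:2],np.ones(len(q))]; x=np.linalg.lstsq(A,(q[:,:2]**2).sum(1),rcond=None)[0]; print("shaft fit",x[:2].round(4),np.sqrt(x[2]+x[0]**2+x[1]**2).round(4))
# fork in tool coords
h=s["ee_pos"][2]-.068
m=(abs(Q[...,2]-h)<.004)&(Q[...,0]<.03)&(Q[...,0]>-.03)&(abs(Q[...,1])<.02); q=Q[m]; print("fork",len(q),np.percentile(q,[1,50,99],axis=0).round(4).tolist(),cv2.minAreaRect(q[:,:2].astype(np.float32)))
im=W["im"]; cv2.imwrite("pics/w2c.png",cv2.resize(im[140:310,250:390],(658,600)[0:2] if 0 else (494,600),interpolation=cv2.INTER_CUBIC)[...,::-1])
E
```

```text
cam in tool [ 7.63e-02  1.00e-04 -1.42e-01] cam dir [-0.302 -0.     0.953] [0.44825116 0.00972448 0.18123905]
-0.04 -0.03 696 x min/max [-0.0113  0.0105] y [-0.0132 -0.0095  0.0132]
-0.03 -0.025 461 x min/max [-0.01    0.0105] y [-0.013  -0.      0.0131]
-0.025 -0.015 1624 x min/max [-0.0097  0.0107] y [-0.0127 -0.      0.0127]
-0.015 0.0 613 x min/max [0.0055 0.011 ] y [-0.0131 -0.      0.0132]
0 0.01 115 x min/max [0.0044 0.0106] y [-0.0094  0.0005  0.01  ]
0.01 0.02 28 x min/max [0.0028 0.0053] y [-0.0042 -0.      0.0042]
0.02 0.028 75 x min/max [0.0016 0.0052] y [-0.0047 -0.      0.0051]
0.028 0.034 58 x min/max [0.0007 0.0051] y [-0.005  -0.      0.0053]
z range [-0.0447  0.0382]
shaft fit [0.0072 0.0003] 0.0044
fork 483 [[-0.0297, -0.0127, 0.1098], [-0.0083, -0.002, 0.1138], [0.0084, 0.0122, 0.1169]] ((-0.010615335777401924, -0.0005989931523799896), (0.03846678137779236, 0.02643006294965744), 0.2269522100687027)
```

View pics/w2c.png

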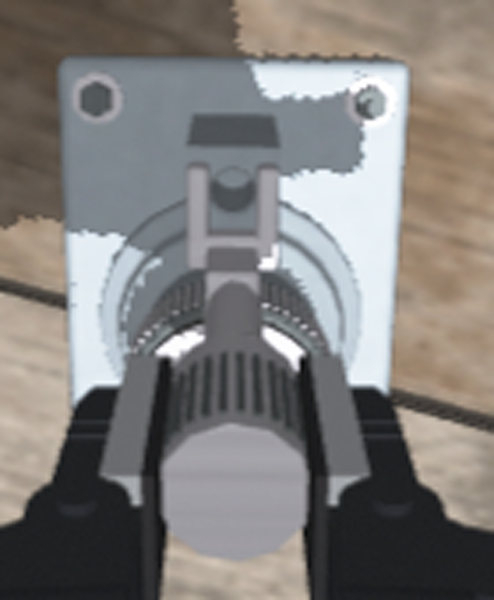

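The crop shows the lug's hole centred inside the fork slot at crop (234,188), which is full-image (316.3,193.3). The pin's axis sits on the tool axis within about 0.3 mm.

```bash
python3 - <<'E'
from h import *
W=np.load("w2.npz"); im=W["im"]
print("hole",ray("wrist",316.3,193.3,.056), "tcp",get_state()["ee_pos"])
g=cv2.cvtColor(im,cv2.COLOR_RGB2GRAY)
for v in range(178,212,2): print(v,g[v,300:334].tolist())
d=W["d"];P=pts("wrist",d)
print([(v,P[v,316].round(4).tolist()) for v in range(176,226,3)])
E
```

```text
hole [0.44874223 0.01015723 0.056     ] tcp [0.44825116 0.00972448 0.18123905]
178 [133, 132, 127, 106, 83, 82, 82, 82, 81, 82, 82, 82, 83, 81, 83, 82, 83, 82, 83, 82, 83, 83, 82, 82, 83, 82, 82, 82, 96, 121, 133, 133, 132, 133]
180 [133, 133, 120, 93, 82, 82, 82, 83, 83, 83, 83, 82, 82, 83, 83, 83, 83, 82, 82, 82, 82, 82, 82, 83, 83, 82, 83, 83, 90, 116, 133, 132, 132, 133]
182 [132, 133, 132, 129, 129, 129, 128, 126, 127, 127, 127, 127, 127, 127, 127, 127, 127, 125, 125, 123, 124, 125, 125, 127, 125, 124, 124, 123, 122, 127, 132, 132, 133, 132]
184 [133, 133, 132, 132, 131, 131, 132, 131, 131, 132, 131, 131, 131, 131, 131, 131, 130, 129, 128, 129, 130, 130, 130, 131, 131, 130, 131, 129, 128, 130, 134, 133, 133, 133]
186 [132, 133, 129, 117, 107, 106, 107, 106, 110, 123, 131, 131, 131, 130, 129, 128, 128, 129, 128, 129, 130, 131, 127, 118, 109, 107, 108, 109, 119, 131, 134, 133, 133, 133]
188 [133, 133, 129, 136, 151, 156, 155, 149, 130, 118, 132, 126, 120, 116, 120, 126, 123, 121, 120, 116, 125, 131, 118, 121, 144, 148, 147, 145, 135, 127, 134, 133, 133, 133]
190 [132, 133, 131, 14
[... 1714 characters left out ...]
1, 164, 164, 165, 150, 121, 115, 114, 114, 114, 114, 114, 116, 118, 119, 118, 118, 122, 138, 156, 163, 163, 163, 226, 235, 192, 211, 206, 190, 167]
[(176, [0.4373, 0.0063, 0.0323]), (179, [0.437, 0.0062, 0.0472]), (182, [0.438, 0.0065, 0.0558]), (185, [0.441, 0.0074, 0.0551]), (188, [0.4505, 0.0104, 0.0293]), (191, [0.4535, 0.0113, 0.03]), (194, [0.4553, 0.0119, 0.035]), (197, [0.4553, 0.0119, 0.046]), (200, [0.4559, 0.0121, 0.0544]), (203, [0.4585, 0.0129, 0.0556]), (206, [0.4584, 0.0128, 0.0655]), (209, [0.4606, 0.0135, 0.0677]), (212, [0.461, 0.0136, 0.0749]), (215, [0.4608, 0.0136, 0.0834]), (218, [0.4622, 0.014, 0.0872]), (221, [0.4431, 0.0081, 0.1448]), (224, [0.4433, 0.0082, 0.1497])]
```

>>> {"method": "jog_arm", "body": {
  "deltas": [
    {"slide":[-0.01,-0.012,0.4],"twist":[0,0,0],"claw":-1},
    {"slide":[0,0,0.5],"twist":[0,0,0],"claw":-1},
    {"slide":[0,0,0.4],"twist":[0,0,0],"claw":-1},
    {"slide":[0,0,0.3],"twist":[0,0,0],"claw":-1},
    {"slide":[0,0,0.15],"twist":[0,0,0],"claw":-1},
    {"slide":[0,0,0],"twist":[0,0,0],"claw":-1}
  ]
}}

```text
clock: 5.85
ee_pos: [0.4486, 0.0095, 0.1111]
orientation: [3.141, -0.002, -2.839]
force: [-0.3, 0.2, -1.4]
width: 0.0198
grip_force: 39.3
```

>>> {"method": "jog_arm", "body": {
  "deltas": [
    {"slide":[0,0,0.08],"twist":[0,0,0],"claw":-1},
    {"slide":[0,0,0.08],"twist":[0,0,0],"claw":-1},
    {"slide":[0,0,0.06],"twist":[0,0,0],"claw":-1},
    {"slide":[0,0,0],"twist":[0,0,0],"claw":-1}
  ]
}}

```text
clock: 6.25
ee_pos: [0.4491, 0.0094, 0.1028]
orientation: [-3.142, -0.0, -2.839]
force: [-1.0, 0.6, 0.0]
width: 0.0198
grip_force: 39.3
```

>>> {"method": "jog_arm", "body": {
  "deltas": [
    {"slide":[0,0,0.05],"twist":[0,0,0],"claw":-1},
    {"slide":[0,0,0.05],"twist":[0,0,0],"claw":-1},
    {"slide":[0,0,0.05],"twist":[0,0,0],"claw":-1},
    {"slide":[0,0,0.05],"twist":[0,0,0],"claw":-1},
    {"slide":[0,0,0],"twist":[0,0,0],"claw":-1}
  ]
}}

```text
clock: 6.75
ee_pos: [0.4489, 0.0095, 0.0946]
orientation: [3.141, -0.001, -2.838]
force: [-0.6, -0.0, -0.1]
width: 0.0199
grip_force: 39.3
```

>>> {"method": "jog_arm", "body": {
  "deltas": [
    {"slide":[0,0,0.08],"twist":[0,0,0],"claw":-1},
    {"slide":[0,0,0.08],"twist":[0,0,0],"claw":-1},
    {"slide":[0,0,0.08],"twist":[0,0,0],"claw":-1},
    {"slide":[0,0,0.08],"twist":[0,0,0],"claw":-1},
    {"slide":[0,0,0.05],"twist":[0,0,0],"claw":-1},
    {"slide":[0,0,0.05],"twist":[0,0,0],"claw":-1},
    {"slide":[0,0,0],"twist":[0,0,0],"claw":-1}
  ]
}}

```text
clock: 7.45
ee_pos: [0.449, 0.0095, 0.0778]
orientation: [3.141, -0.0, -2.839]
force: [0.7, 0.1, -1.2]
width: 0.0198
grip_force: 39.3
```

>>> {"method": "jog_arm", "body": {
  "deltas": [
    {"slide":[0,0,0.03],"twist":[0,0,0],"claw":-1},
    {"slide":[0,0,0.03],"twist":[0,0,0],"claw":-1},
    {"slide":[0,0,0],"twist":[0,0,0],"claw":-1}
  ]
}}

```text
clock: 7.75
ee_pos: [0.4491, 0.0095, 0.0756]
orientation: [3.142, -0.0, -2.839]
force: [0.2, 0.2, 0.2]
width: 0.0199
grip_force: 39.3
```

>>> {"method": "jog_arm", "body": {
  "deltas": [
    {"slide":[0,0,0.02],"twist":[0,0,0],"claw":-1},
    {"slide":[0,0,0.02],"twist":[0,0,0],"claw":-1},
    {"slide":[0,0,0],"twist":[0,0,0],"claw":-1}
  ]
}}

```text
clock: 8.05
ee_pos: [0.4493, 0.0095, 0.0743]
orientation: [-3.141, 0.0, -2.839]
force: [-0.2, 0.2, 4.0]
width: 0.0199
grip_force: 39.8
```

The foot is on the hole bottom (4 N). I'll let go, rise and check.

>>> {"method": "jog_arm", "body": {
  "deltas": [
    {"slide":[0,0,0],"twist":[0,0,0],"claw":-0.3},
    {"slide":[0,0,0],"twist":[0,0,0],"claw":0.1},
    {"slide":[0,0,0],"twist":[0,0,0],"claw":0.1},
    {"slide":[0,0,-0.3],"twist":[0,0,0],"claw":0.1},
    {"slide":[0,0,-0.6],"twist":[0,0,0],"claw":0.1},
    {"slide":[0,0,-0.7],"twist":[0,0,0],"claw":0.3},
    {"slide":[0,0,-0.7],"twist":[0,0,0],"claw":1},
    {"slide":[0,0,-0.4],"twist":[0,0,0],"claw":1},
    {"slide":[0,0,0],"twist":[0,0,0],"claw":1},
    {"slide":[0,0,0],"twist":[0,0,0],"claw":1}
  ]
}}

```text
clock: 9.05
ee_pos: [0.449, 0.0093, 0.182]
orientation: [-3.141, 0.0, -2.839]
force: [-0.8, -0.3, 0.3]
width: 0.0855
grip_force: 0.0
```

```bash
python3 - <<'E'
from h import *
C=cal("wrist"); im,d=capture("wrist"); cv2.imwrite("pics/w3.png",im[90:390,120:520,::-1].repeat(1,0))
P=pts("wrist",d,C); P[d==0]=9
disc(P,.0985,.103,(.503,.0265),.024,"barrel"); disc(P,.0965,.103,(.449,.0098),.014,"pin top")
m=(P[...,2]>.063)&(P[...,2]<.071)&(np.hypot(P[...,0]-.4525,P[...,1]-.012)<.02); q=P[m][:,:2]; print("fork",len(q),cv2.minAreaRect(q.astype(np.float32)))
goto([.5025,.026,.0375],.293-np.pi+.8)
E
```

```text
barrel 1206 circle [0.5025 0.0257] 0.0199 mean [0.5019 0.0254 0.0995] mid [0.5022 0.0256 0.0996] ext [0.0333 0.0335 0.002 ]
pin top 499 circle [0.449 0.01 ] 0.0111 mean [0.4488 0.0098 0.099 ] mid [0.4489 0.0099 0.0989] ext [0.0189 0.0186 0.0028]
fork 119 ((0.4531044661998749, 0.011378921568393707), (0.028873411938548088, 0.024551870301365852), 16.689565658569336)
tcp [0.4485 0.0093 0.1815] rpy [ 3.1414e+00 -1.2000e-03 -2.8386e+00] q [ 0.08  0.43 -0.22  2.11  0.16  0.62  1.62] -> slide units [-1.417 -0.005  3.597] yaw units(tool z) -0.2515
```

View pics/w3.png

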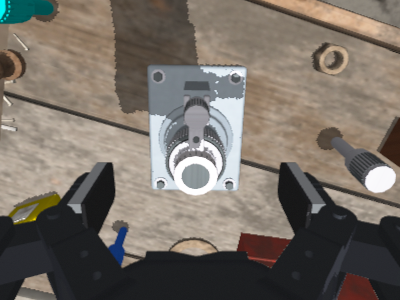

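The pin stands fully down (top at z about 0.099 to 0.100, 56 mm from the axis) and the fork hasn't moved. Next I'll go over the ring, turned about 0.7 rad counter-clockwise.

>>> {"method": "jog_arm", "body": {
  "deltas": [
    {"slide":[-0.47,0,0],"twist":[0,0,0],"claw":1},
    {"slide":[-0.47,0,0],"twist":[0,0,0],"claw":1},
    {"slide":[-0.47,0,0],"twist":[0,0,0],"claw":1},
    {"slide":[0,0,0.5],"twist":[0,0,-0.0436],"claw":1},
    {"slide":[0,0,0.5],"twist":[0,0,-0.0436],"claw":1},
    {"slide":[0,0,0.5],"twist":[0,0,-0.0436],"claw":1},
    {"slide":[0,0,0],"twist":[0,0,-0.0436],"claw":1},
    {"slide":[0,0,0],"twist":[0,0,-0.0436],"claw":1},
    {"slide":[0,0,0],"twist":[0,0,0],"claw":1},
    {"slide":[0,0,0],"twist":[0,0,0],"claw":1}
  ]
}}

```text
clock: 10.1
ee_pos: [0.5023, 0.0262, 0.1212]
orientation: [3.14, -0.001, -2.157]
force: [-0.8, 0.5, -0.3]
width: 0.0853
grip_force: 0.0
```

```bash
python3 - <<'E'
from h import *
goto([.5025,.0258,.04],.288-np.pi+.7)
E
```

```text
tcp [0.5023 0.0262 0.1212] rpy [ 3.1399e+00 -8.0000e-04 -2.1570e+00] q [ 0.14  0.61 -0.37  2.02  0.38  0.58  2.07] -> slide units [ 0.004 -0.013  2.03 ] yaw units(tool z) -0.0011
```

>>> {"method": "jog_arm", "body": {
  "deltas": [
    {"slide":[0,-0.01,0.5],"twist":[0,0,0],"claw":1},
    {"slide":[0,0,0.5],"twist":[0,0,0],"claw":1},
    {"slide":[0,0,0.4],"twist":[0,0,0],"claw":1},
    {"slide":[0,0,0.4],"twist":[0,0,0],"claw":1},
    {"slide":[0,0,0.22],"twist":[0,0,0],"claw":1},
    {"slide":[0,0,0],"twist":[0,0,0],"claw":1}
  ]
}}

```text
clock: 10.7
ee_pos: [0.5024, 0.0261, 0.0403]
orientation: [3.14, -0.002, -2.155]
force: [-0.5, 0.1, -0.3]
width: 0.0853
grip_force: 0.0
```

>>> {"method": "jog_arm", "body": {
  "deltas": [
    {"slide":[0,0,0],"twist":[0,0,0],"claw":0.6},
    {"slide":[0,0,0],"twist":[0,0,0],"claw":0.45},
    {"slide":[0,0,0],"twist":[0,0,0],"claw":0.3},
    {"slide":[0,0,0],"twist":[0,0,0],"claw":0.2},
    {"slide":[0,0,0],"twist":[0,0,0],"claw":0.2},
    {"slide":[0,0,0],"twist":[0,0,0],"claw":0.2}
  ],
  "newtons": 25
}}

```text
clock: 11.3
ee_pos: [0.5033, 0.0264, 0.0422]
orientation: [-3.141, 0.001, -2.154]
force: [-1.5, 1.1, 6.9]
width: 0.0595
grip_force: 26.1
```

```bash
cat >> h.py <<'E'
def tq():
    s=get_state(); print({k:np.round(s[k],3) for k in("clock","ee_pos","orientation","force","ft_torque","width","grip_force","joint_efforts","q")})
E
python3 -c "from h import *;tq()"
```

```text
{'clock': np.float64(11.3), 'ee_pos': array([0.503, 0.026, 0.042]), 'orientation': array([-3.141e+00,  1.000e-03, -2.154e+00]), 'force': array([-1.452,  1.115,  6.905]), 'ft_torque': array([ 0.237,  0.475, -0.013]), 'width': np.float64(0.059), 'grip_force': np.float64(26.129), 'joint_efforts': array([ 6.420e-01, -4.735e+01, -1.797e+00, -8.552e+00,  2.900e-01,
       -4.330e-01,  1.700e-02]), 'q': array([ 0.066,  0.744, -0.261,  2.06 ,  0.471,  0.394,  1.991])}
```

>>> {"method": "jog_arm", "body": {
  "deltas": [
    {"slide":[0,0,-0.03],"twist":[0,0,0],"claw":-0.2},
    {"slide":[0,0,0],"twist":[0,0,0],"claw":-0.2},
    {"slide":[0,0,0],"twist":[0,0,0.015],"claw":-0.2},
    {"slide":[0,0,0],"twist":[0,0,0.015],"claw":-0.2},
    {"slide":[0,0,0],"twist":[0,0,0.015],"claw":-0.2},
    {"slide":[0,0,0],"twist":[0,0,0],"claw":-0.2}
  ],
  "newtons": 60
}}

```text
clock: 11.9
ee_pos: [0.5034, 0.0263, 0.0427]
orientation: [-3.141, 0.0, -2.296]
force: [-0.9, 1.0, 1.6]
width: 0.0586
grip_force: 67.6
```

```bash
python3 -c "from h import *;tq()"
```

```text
{'clock': np.float64(11.9), 'ee_pos': array([0.503, 0.026, 0.043]), 'orientation': array([-3.141,  0.   , -2.296]), 'force': array([-0.924,  0.976,  1.554]), 'ft_torque': array([0.252, 0.097, 0.127]), 'width': np.float64(0.059), 'grip_force': np.float64(67.562), 'joint_efforts': array([ 9.8900e-01, -4.9415e+01, -1.1430e+00, -8.2520e+00, -2.3000e-02,
       -3.0000e-03, -3.5600e-01]), 'q': array([ 0.044,  0.74 , -0.227,  2.059,  0.417,  0.385,  1.902])}
```

>>> {"method": "jog_arm", "body": {
  "deltas": [
    {"slide":[0,0,0],"twist":[0,0,0.015],"claw":-0.2},
    {"slide":[0,0,0],"twist":[0,0,0.015],"claw":-0.2},
    {"slide":[0,0,0],"twist":[0,0,0.015],"claw":-0.2},
    {"slide":[0,0,0],"twist":[0,0,0.015],"claw":-0.2},
    {"slide":[0,0,0],"twist":[0,0,0],"claw":-0.2}
  ]
}}

```text
clock: 12.4
ee_pos: [0.5036, 0.026, 0.0426]
orientation: [-3.141, 0.0, -2.485]
force: [-0.3, 1.1, 2.9]
width: 0.0583
grip_force: 67.7
```

```bash
python3 -c "from h import *;tq()"
```

```text
{'clock': np.float64(12.4), 'ee_pos': array([0.504, 0.026, 0.043]), 'orientation': array([-3.141,  0.   , -2.485]), 'force': array([-0.279,  1.094,  2.871]), 'ft_torque': array([ 0.199, -0.064,  0.166]), 'width': np.float64(0.058), 'grip_force': np.float64(67.698), 'joint_efforts': array([  0.736, -48.447,  -0.743,  -7.505,  -0.122,   0.137,  -0.357]), 'q': array([ 0.015,  0.737, -0.183,  2.06 ,  0.343,  0.373,  1.785])}
```

>>> {"method": "jog_arm", "body": {
  "deltas": [
    {"slide":[0,0,0],"twist":[0,0,0.01],"claw":-0.2},
    {"slide":[0,0,0],"twist":[0,0,0.01],"claw":-0.2},
    {"slide":[0,0,0],"twist":[0,0,0.01],"claw":-0.2},
    {"slide":[0,0,0],"twist":[0,0,0],"claw":-0.2}
  ]
}}

```text
clock: 12.8
ee_pos: [0.5037, 0.0259, 0.0426]
orientation: [-3.141, 0.001, -2.579]
force: [1.5, -0.1, 4.1]
width: 0.0584
grip_force: 67.8
```

```bash
python3 -c "from h import *;tq()"
```

```text
{'clock': np.float64(12.8), 'ee_pos': array([0.504, 0.026, 0.043]), 'orientation': array([-3.141e+00,  1.000e-03, -2.579e+00]), 'force': array([ 1.538, -0.096,  4.054]), 'ft_torque': array([-0.005, -0.192,  0.128]), 'width': np.float64(0.058), 'grip_force': np.float64(67.765), 'joint_efforts': array([  0.405, -47.797,  -0.883,  -6.828,  -0.222,   0.312,  -0.298]), 'q': array([ 1.000e-03,  7.350e-01, -1.620e-01,  2.060e+00,  3.060e-01,
        3.670e-01,  1.727e+00])}
```

>>> {"method": "jog_arm", "body": {
  "deltas": [
    {"slide":[0,0,0],"twist":[0,0,0.01],"claw":-0.2},
    {"slide":[0,0,0],"twist":[0,0,0.01],"claw":-0.2},
    {"slide":[0,0,0],"twist":[0,0,0.01],"claw":-0.2},
    {"slide":[0,0,0],"twist":[0,0,0],"claw":-0.2}
  ]
}}

```text
clock: 13.2
ee_pos: [0.5037, 0.0258, 0.0426]
orientation: [-3.141, 0.001, -2.674]
force: [1.8, -0.3, 4.7]
width: 0.0586
grip_force: 67.8
```

```bash
python3 -c "from h import *;tq()"
```

```text
{'clock': np.float64(13.2), 'ee_pos': array([0.504, 0.026, 0.043]), 'orientation': array([-3.141e+00,  1.000e-03, -2.674e+00]), 'force': array([ 1.77 , -0.334,  4.682]), 'ft_torque': array([-0.136, -0.454,  0.134]), 'width': np.float64(0.059), 'grip_force': np.float64(67.81), 'joint_efforts': array([ -0.146, -47.262,  -1.233,  -6.095,  -0.388,   0.511,  -0.299]), 'q': array([-0.013,  0.734, -0.14 ,  2.061,  0.268,  0.362,  1.67 ])}
```

>>> {"method": "jog_arm", "body": {
  "deltas": [
    {"slide":[0,0,0.005],"twist":[0,0,0.01],"claw":-0.2},
    {"slide":[0,0,0],"twist":[0,0,0.01],"claw":-0.2},
    {"slide":[0,0,0],"twist":[0,0,0.01],"claw":-0.2},
    {"slide":[0,0,0],"twist":[0,0,0],"claw":-0.2}
  ]
}}

```text
clock: 13.6
ee_pos: [0.5038, 0.0257, 0.0426]
orientation: [-3.141, 0.001, -2.768]
force: [1.8, -1.8, 6.4]
width: 0.0583
grip_force: 68.0
```

```bash
python3 -c "from h import *;tq()"
```

```text
{'clock': np.float64(13.6), 'ee_pos': array([0.504, 0.026, 0.043]), 'orientation': array([-3.141e+00,  1.000e-03, -2.768e+00]), 'force': array([ 1.819, -1.764,  6.449]), 'ft_torque': array([-0.265, -0.345,  0.174]), 'width': np.float64(0.058), 'grip_force': np.float64(67.982), 'joint_efforts': array([ -0.365, -46.367,  -1.159,  -5.972,  -0.408,   0.43 ,  -0.279]), 'q': array([-0.027,  0.733, -0.119,  2.061,  0.23 ,  0.358,  1.613])}
```

>>> {"method": "jog_arm", "body": {
  "deltas": [
    {"slide":[0,0,-0.02],"twist":[0,0,0.01],"claw":-0.2},
    {"slide":[0,0,0],"twist":[0,0,0.01],"claw":-0.2},
    {"slide":[0,0,0],"twist":[0,0,0.01],"claw":-0.2},
    {"slide":[0,0,0],"twist":[0,0,0],"claw":-0.2}
  ]
}}

```text
clock: 14.0
ee_pos: [0.5038, 0.0256, 0.0428]
orientation: [-3.141, 0.0, -2.863]
force: [4.6, -2.4, -5.2]
width: 0.0581
grip_force: 67.0
```

```bash
python3 -c "from h import *;tq()"
```

```text
{'clock': np.float64(14.0), 'ee_pos': array([0.504, 0.026, 0.043]), 'orientation': array([-3.141,  0.   , -2.863]), 'force': array([ 4.562, -2.38 , -5.165]), 'ft_torque': array([-0.588, -1.013,  0.24 ]), 'width': np.float64(0.058), 'grip_force': np.float64(67.0), 'joint_efforts': array([ -1.092, -51.113,  -1.9  ,  -5.409,  -0.67 ,   1.303,  -0.283]), 'q': array([-0.041,  0.732, -0.098,  2.061,  0.191,  0.356,  1.556])}
```

>>> {"method": "jog_arm", "body": {
  "deltas": [
    {"slide":[-0.015,0,0.01],"twist":[0,0,0.01],"claw":-0.2},
    {"slide":[0,0,0],"twist":[0,0,0.01],"claw":-0.2},
    {"slide":[0,0,0],"twist":[0,0,0.01],"claw":-0.2},
    {"slide":[0,0,0],"twist":[0,0,0],"claw":-0.2}
  ]
}}

```text
clock: 14.4
ee_pos: [0.5038, 0.0255, 0.0427]
orientation: [-3.141, -0.0, -2.958]
force: [3.8, -4.3, -0.1]
width: 0.0584
grip_force: 67.4
```

```bash
python3 -c "from h import *;tq()"
```

```text
{'clock': np.float64(14.4), 'ee_pos': array([0.504, 0.026, 0.043]), 'orientation': array([-3.141, -0.   , -2.958]), 'force': array([ 3.789, -4.31 , -0.112]), 'ft_torque': array([-0.966, -0.719,  0.165]), 'width': np.float64(0.058), 'grip_force': np.float64(67.37), 'joint_efforts': array([ -1.975, -49.46 ,  -2.533,  -5.907,  -0.812,   0.773,  -0.283]), 'q': array([-0.055,  0.732, -0.077,  2.061,  0.152,  0.354,  1.499])}
```

>>> {"method": "jog_arm", "body": {
  "deltas": [
    {"slide":[-0.01,-0.015,0],"twist":[0,0,0.01],"claw":-0.2},
    {"slide":[0,0,0],"twist":[0,0,0.01],"claw":-0.2},
    {"slide":[0,0,0],"twist":[0,0,0.01],"claw":-0.2},
    {"slide":[0,0,0],"twist":[0,0,0],"claw":-0.2}
  ]
}}

```text
clock: 14.8
ee_pos: [0.5039, 0.0253, 0.0427]
orientation: [-3.141, -0.001, -3.05]
force: [2.1, -5.1, 1.4]
width: 0.0583
grip_force: 67.5
```

```bash
python3 -c "from h import *;tq()"
```

```text
{'clock': np.float64(14.8), 'ee_pos': array([0.504, 0.025, 0.043]), 'orientation': array([-3.141e+00, -1.000e-03, -3.050e+00]), 'force': array([ 2.099, -5.095,  1.441]), 'ft_torque': array([-1.117, -0.412,  0.452]), 'width': np.float64(0.058), 'grip_force': np.float64(67.455), 'joint_efforts': array([ -1.858, -49.05 ,  -2.257,  -6.959,  -1.112,   0.207,  -0.606]), 'q': array([-0.068,  0.732, -0.058,  2.06 ,  0.114,  0.353,  1.445])}
```

Seated: torque has risen to about 0.45 Nm. A last small step of about 0.06 rad, then hold.

>>> {"method": "jog_arm", "body": {
  "deltas": [
    {"slide":[0,0,0],"twist":[0,0,0.01],"claw":-0.2},
    {"slide":[0,0,0],"twist":[0,0,0.01],"claw":-0.2},
    {"slide":[0,0,0],"twist":[0,0,0],"claw":-0.2},
    {"slide":[0,0,0],"twist":[0,0,0],"claw":-0.2}
  ]
}}

```text
clock: 15.2
ee_pos: [0.5039, 0.0253, 0.0427]
orientation: [-3.141, -0.001, -3.112]
force: [1.9, -5.3, 1.0]
width: 0.0584
grip_force: 67.4
```

```bash
python3 -c "from h import *;tq()"
```

```text
{'clock': np.float64(15.2), 'ee_pos': array([0.504, 0.025, 0.043]), 'orientation': array([-3.141e+00, -1.000e-03, -3.112e+00]), 'force': array([ 1.855, -5.289,  1.025]), 'ft_torque': array([-1.234, -0.286,  0.724]), 'width': np.float64(0.058), 'grip_force': np.float64(67.438), 'joint_efforts': array([ -1.943, -48.951,  -2.297,  -7.095,  -1.355,   0.141,  -0.743]), 'q': array([-0.076,  0.732, -0.045,  2.061,  0.088,  0.351,  1.408])}
```

>>> {"method": "jog_arm", "body": {
  "deltas": [
    {"slide":[0,0,0],"twist":[0,0,0.005],"claw":-0.2},
    {"slide":[0,0,0],"twist":[0,0,0],"claw":-0.2},
    {"slide":[0,0,0],"twist":[0,0,0],"claw":-0.2},
    {"slide":[0,0,0],"twist":[0,0,0],"claw":-0.2},
    {"slide":[0,0,0],"twist":[0,0,0],"claw":-0.2}
  ]
}}

```text
clock: 15.7
ee_pos: [0.5039, 0.0252, 0.0427]
orientation: [-3.141, -0.001, -3.127]
force: [1.3, -5.4, 0.6]
width: 0.0583
grip_force: 67.4
```

```bash
python3 -c "from h import *;tq()"
```

```text
{'clock': np.float64(15.7), 'ee_pos': array([0.504, 0.025, 0.043]), 'orientation': array([-3.141e+00, -1.000e-03, -3.127e+00]), 'force': array([ 1.348, -5.367,  0.636]), 'ft_torque': array([-1.187, -0.323,  0.78 ]), 'width': np.float64(0.058), 'grip_force': np.float64(67.423), 'joint_efforts': array([ -1.896, -48.943,  -2.264,  -7.099,  -1.422,   0.145,  -0.805]), 'q': array([-0.079,  0.732, -0.041,  2.061,  0.082,  0.351,  1.399])}
```

Torque is 0.78 to 0.80 Nm and has been held. I'll release, rise and check.

>>> {"method": "jog_arm", "body": {
  "deltas": [
    {"slide":[0,0,0],"twist":[0,0,0],"claw":0.6},
    {"slide":[0,0,0],"twist":[0,0,0],"claw":1},
    {"slide":[0,0,0],"twist":[0,0,0],"claw":1},
    {"slide":[0,0,0],"twist":[0,0,0],"claw":1},
    {"slide":[0,0,-0.3],"twist":[0,0,0],"claw":1},
    {"slide":[0,0,-0.7],"twist":[0,0,0],"claw":1},
    {"slide":[0,0,-0.9],"twist":[0,0,0],"claw":1},
    {"slide":[0,0,-0.9],"twist":[0,0,0],"claw":1},
    {"slide":[0,0,-0.7],"twist":[0,0,0],"claw":1},
    {"slide":[0.8,0,-0.3],"twist":[0,0,0],"claw":1},
    {"slide":[0.5,0,0],"twist":[0,0,0],"claw":1},
    {"slide":[0,0,0],"twist":[0,0,0],"claw":1}
  ]
}}

```text
clock: 16.9
ee_pos: [0.4494, 0.0248, 0.1959]
orientation: [-3.141, -0.002, -3.128]
force: [-0.1, -0.1, -0.5]
width: 0.0855
grip_force: 0.0
```

```bash
python3 - <<'E'
from h import *
tq(); C=cal("wrist"); im,d=capture("wrist"); cv2.imwrite("pics/w4.png",im[60:380,120:520,::-1])
P=pts("wrist",d,C); P[d==0]=9
disc(P,.0985,.103,(.503,.0265),.024,"barrel"); disc(P,.0965,.103,(.449,.0098),.014,"pin top")
m=(P[...,2]>.063)&(P[...,2]<.071)&(np.hypot(P[...,0]-.4525,P[...,1]-.012)<.02); q=P[m][:,:2]; print("fork",len(q),cv2.minAreaRect(q.astype(np.float32)))
E
```

```text
{'clock': np.float64(16.9), 'ee_pos': array([0.449, 0.025, 0.196]), 'orientation': array([-3.141e+00, -2.000e-03, -3.128e+00]), 'force': array([-0.131, -0.136, -0.453]), 'ft_torque': array([-0.033,  0.026, -0.028]), 'width': np.float64(0.086), 'grip_force': np.float64(0.0), 'joint_efforts': array([-7.4000e-02, -3.9853e+01, -2.1400e-01, -1.3664e+01, -1.5000e-02,
       -1.6000e-02, -3.0000e-02]), 'q': array([-0.061,  0.403, -0.077,  2.09 ,  0.05 ,  0.652,  1.414])}
barrel 1106 circle [0.5025 0.0256] 0.0198 mean [0.5021 0.0259 0.0995] mid [0.5024 0.0258 0.0996] ext [0.0335 0.0339 0.002 ]
pin top 420 circle [0.4477 0.0141] 0.0111 mean [0.4478 0.0139 0.0989] mid [0.4478 0.014  0.0988] ext [0.0186 0.0169 0.0033]
fork 125 ((0.45247527956962585, 0.01372519414871931), (0.029198570176959038, 0.024653799831867218), 13.526350021362305)
```

View pics/w4.png

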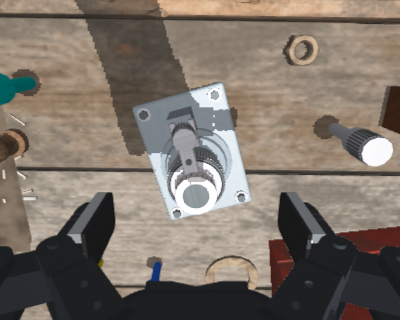

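The wrist view shows the pin standing in the fork at about (183,135) in the crop, with the gripper clear and the bystanders untouched. The fork turned about 3°, which is about 3.5 mm at the tip, from taking up play, so it's within the 6 mm limit. Handing in.

```bash
python3 -c "from h import *;print(sign_off())"
```

```text
the job is handed in; nothing more can be done
None
```

The job is handed in, but `sign_off()` gave no verdict: the pin is fully down in the lug, the ring is seated and tightened to about 0.8 Nm, the fork tip moved about 3.5 mm (limit 6), and the gripper is clear.

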